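# Press a chromatography column home in the spring clamp and hold it

## Robot

A 6-joint arm with a two-finger parallel gripper is mounted at the origin on a cart in front of the work surface, level with it; the furniture and walls round the work are solid. World frame = base frame: x ahead of the robot, y to its left, z up, the work surface at z = 0. Lengths are in m, angles in rad, forces in N, time in s.
With the tool pointing down it reaches from about 0.325 to 0.775 m from the base axis. Payload 9.3 kg.
Tool frame: the origin (TCP) lies at the very end of the fingers, on their centre line; the grasp point (between the pads) lies 19 mm behind it; z points along the fingers, y is the line along which they close (so a half turn about z gives the same grasp; the last joint's range is limited). The gripper opens to 85 mm and grips with 20 to 120 N. Pads are 22 mm wide; open, the fingers measure 114 mm over their backs; the gripper's body (76 mm by 85 mm) begins 54 mm behind the grasp point. The pads swing forward as they close: fully open they stand 13 mm farther back than shut.
Start: joints at [1.038, 0.259, 0.021, 1.334, 0, 1.418], TCP at [0.204, 0.511, 0.231] pointing down, gripper open.
Joint ranges: [-3.04, 3.04], [-0.91, 1.82], [-1.04, 1.36], [-1.92, 1.95], [-1.52, 1.45], [-3.14, 3.14]. Speed limits (rad/s): [2.22, 2.22, 2.79, 3.14, 3.14, 3.14].

## Interface

Orientations are given as a unit quaternion [x, y, z, w].
In Python, from station import ctrl gives the robot as it stands. The module is installed in compiled form; this text tells all that it offers.
- The arm moves only by the shell command python3 -m crank 'ROWS' [FORCE]. ROWS is JSON, a list of rows, each a list of 3 entries, a list of its own where there are three numbers: the closure, from 0 (fully open) to 1 (shut), then the shift along the tool's x, y, z in cm, then the turn about the tool's z in degrees. In form: [[claw, [tx, ty, tz], turn], ...]. A call has 1 to 8 rows; each row shifts and turns the commanded pose from where the row before left it, along the tool's axes as they then stand; what a row does not reach is not made up. A row lasts 1/10 s, in which the tool goes at most 50 mm and 8.59 degrees, less where a joint would pass 70% of its speed; a pose out of reach is approached as far as the arm can. A call is refused whole if a number of a shift passes 5 or a number of a turn 8.59, either way. A call with a gripper value outside its range is refused whole. The fingers move at their own pace and stop on an object; FORCE is the grip in N (left out, the last holds). Time passes only in rows, so rows that do not move let the fingers close. It gives the time, the measured TCP pose, the force, the opening and the grip force at its end, in the units of the state.
- ctrl.sense(): the state, without advancing time (a new reading comes with each control period).
- ctrl.grab_frame(name): name is "side" or "top"; returns a dict with "frame" (400x640x3 uint8, red, green, blue), "camera_matrix" (3x3 intrinsics, pixels), "dist_coeffs" ([k1, k2, p1, p2, k3] as OpenCV has them; the pictures are not rectified), "extrinsics" (4x4, takes a point from camera to world coordinates). Camera axes: x right, y up, looking along -z (the intrinsics and any distortion apply to the point x, -y, -z); pixel columns grow to the right and rows downward; lengths in m; the calibration is good to about 2 mm. A picture is of the moment at which its call begins. There is no depth.
- ctrl.job_done(): hands the job in; it is judged then, once.
The state is a dict: "t": time; "joint_positions": joint angles; "joint_velocities": joint speeds; "joint_torque": joint torques, N m; "tool_pos": TCP position; "tcp_rot": TCP orientation; "ft_force": force on the tool from outside, world axes, zero at the start; "ft_torque": the same for the moment, N m; "finger_gap": opening from 0.0 (shut) to 1.0 (fully open); "gripper_force": force on a finger pad.
Only numpy, scipy, OpenCV 4.12 (cv2) and the standard library are available. Lean on these libraries where they do the work, as an engineer would, in place of code of your own. Each camera call takes 0.05 s, during which the arm holds its last target. There are 200 camera calls.

## Task

Lay the longer of the two steel chromatography columns in the grey vee saddles of the clamping fixture, between its sliding jaw and its sprung plunger, and let go of it. Then take the upright tab of the sliding jaw, slide the jaw up to the column until it touches, and push on, without forcing it, until the plunger is pushed in and the end nut of the column sits firmly against the stop block. The jaw has no latch and the spring would push the column back, so finish while still gripping the tab and pushing; leave the shorter column, the timer and the vial where they are.

Things in the scene. Friction and masses are not known exactly. Their poses are not given: they have to be found in the camera images.
- long_column: The longer steel chromatography column, 177 mm over its blue end plugs, 0.16 kg, lying on the table. Origin under its middle, at the underside of its nuts; y along it, axis at z = +8 mm. Tube 11 mm in diameter; end nuts 18 mm across at |y| = 59..79 mm; then thin 9.5 mm plugs that enter the bores of jaw and plunger. Either end may face the plunger. Grasp the tube.
- long_column_mid (a point): Centre of the longer column: on its axis, half way along, 8 mm above its origin.
- short_column: The shorter column, same make, 127 mm long, lying on the table beside the longer one, places exchanged at random; not to be moved. Origin under its middle, y along its length.
- clamp: Clamping fixture fixed to the table, base 66 x 316 x 12 mm. Origin on the table under mid-cradle; z up, +y from sliding jaw to plunger. Two grey vee saddles, 8 mm thick, at y = -36 and +36 mm carry the tube; they open 23 mm wide at z = 49 mm. Fingers have room between them, down to z = 12 mm. A column centred at y = 0 has 7 mm of play before the plunger.
- cradle_mid (a point): Middle of the cradle, 45 mm above the table: where the centre of the column lies when it rests in both saddles.
- stop_block: Hard stop: dark steel block fixed at the +y end of the clamp, 40 mm wide, top at z = 65 mm; origin and axes are the clamp's. Its face lies at y = +94 mm, bored for the plunger; the column is home when its end nut bears on this face (column centre then at y = +15 mm).
- plunger (a joint): Travel of the sprung plunger, a hollow steel nose 11.6 mm in diameter, out of the bore of the stop block, in m: 0 = fully out, nose at y = +86 mm; 0.008 = pushed in flush with the stop face. The spring pushes back with about 4 N at 0 and 9 N at 0.008.
- jaw_travel (a joint): Travel of the sliding jaw along +y of the clamp, in m: 0 = fully open, jaw face at y = -120 mm; about 0.056 when the long column is home; at most 0.066. Slides with about 1.5 N of friction, no spring, no latch. A steady push of about 20 N on the tab holds the column home; 60 N on the stop is too much.
- push_jaw: Sliding jaw with its tab, moved by joint jaw_travel. Axes are the clamp's; origin is the clamp's shifted by the travel along y. In its own frame: dark block 34 mm wide, y = -161 to -120 mm, top at z = 62 mm, face bored for the plug; on it the aluminium tab, 26 mm wide (x), 12 mm thick (y), z = 62 to 100 mm, at y = -150 mm.
- jaw_tab (a point): Point to grip on the tab: on its centre line, 88 mm above the table, 12 mm below its top. Pinch it across its 12 mm, fingers closing along the clamp's y; push along the clamp's +y.
- bench_timer: Small white bench timer 60 x 66 x 18 mm beyond the clamp; bystander. Origin under its centre.
- sample_vial: Small amber vial, 18 mm across, 49 mm high, standing beyond the clamp; bystander. Origin under its centre.
Mind the look-alikes: they are no part of the job. What is shaped like the long_column but yellow is not meant.

How it is judged:
By the outcome, as a careful person would: the job done as asked, in the order asked, and still so for the second after the job is handed in, while the arm keeps its last pose, push and grip.
It also fails if it takes over 58 s, if anything falls off the work surface, if the arm or the gripper's body presses on something with over 40 N, if the wrist force passes 120 N, or if a joint passes its speed limit or range.

## Working session

There is one attempt and no reset: what is moved stays moved. The work goes in short steps, Python scripts to look and compute and a shell command to move; the robot and the scene stay as the last step left them, time stands still between calls to the robot, and variables do not carry over. Pictures are saved under pics/ and viewed, at most 10 in all, crops included, and the job is handed in when it is done.

```bash
mkdir -p pics; python3 - <<'E'
from station import ctrl
import cv2,numpy as np,pickle
d={}
for n in("top","side"):
    f=ctrl.grab_frame(n); d[n]=f
    cv2.imwrite(f"pics/{n}0.png",f["frame"][:,:,::-1])
    print(n,np.round(f["camera_matrix"],1).tolist(),f["dist_coeffs"],np.round(f["extrinsics"],3).tolist())
pickle.dump(d,open("f0.pkl","wb"))
print(ctrl.sense())
E
```

```text
top [[376.4, 0.0, 320.0], [0.0, 376.4, 203.0], [0.0, 0.0, 1.0]] [-0.08259047  0.          0.          0.          0.        ] [[-0.02, 0.995, -0.101, 0.42], [-1.0, -0.018, 0.017, -0.044], [0.015, 0.101, 0.995, 1.094], [0.0, 0.0, 0.0, 1.0]]
side [[397.7, 0.0, 318.9], [0.0, 397.7, 206.2], [0.0, 0.0, 1.0]] [-0.01277218  0.          0.          0.          0.        ] [[0.977, 0.097, -0.192, 0.321], [-0.215, 0.489, -0.846, -1.04], [0.012, 0.867, 0.498, 0.671], [0.0, 0.0, 0.0, 1.0]]
{'t': 0.1, 'joint_positions': array([ 1.03837033e+00,  2.59167872e-01,  2.08607446e-02,  1.33375170e+00,
       -2.73801137e-05,  1.41819704e+00]), 'joint_velocities': array([ 0.00014139, -0.00098514,  0.00375704, -0.00130791,  0.00032049,
       -0.00148683]), 'joint_torque': array([ 6.53980838e-03, -5.56691229e+01,  3.45070732e+01,  1.15549538e-02,
       -7.16281716e-05, -1.04791003e-06]), 'tool_pos': array([0.20379624, 0.51057041, 0.23071836]), 'tcp_rot': array([ 1.88773762e-01,  9.82020401e-01, -5.99181802e-04, -1.99113829e-04]), 'ft_force': array([ 0.90476946, -0.35220737,  0.24516208]), 'ft_torque': array([0.00801068, 0.00281222, 0.013539  ]), 'gripper_force': 0.0, 'finger_gap': 0.9998345674794079}
```

View pics/top0.png

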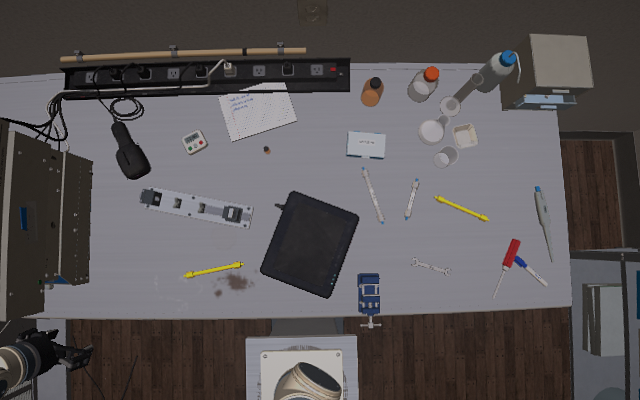

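View pics/side0.png

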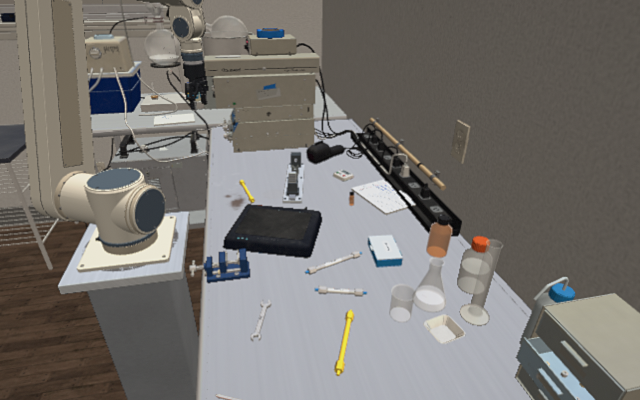

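The top view shows the long column at about (364,169)–(382,221), the short one at (417,180)–(407,217), and the clamp from (142,190) to (253,225). The side view agrees. Next I'll enlarge the clamp and the columns.

```bash
python3 - <<'E'
import cv2,numpy as np,pickle
d=pickle.load(open("f0.pkl","rb"))
t=d["top"]["frame"][:,:,::-1]; s=d["side"]["frame"][:,:,::-1]
r=lambda im,x,y,w,h,k:cv2.resize(im[y:y+h,x:x+w],(w*k,h*k),interpolation=cv2.INTER_CUBIC)
a=r(t,135,175,130,62,6); b=r(t,350,160,80,68,4); c=r(s,270,145,60,68,4)
o=np.zeros((600,800,3),np.uint8); o[:372,:780]=a; o=o.copy()
o2=o[:]; o2[328+0:600,0:320]=b; o2[328:600,400:640]=c
o2[:372,:780][:328]=a[:328]
cv2.imwrite("pics/crop1.png",o2)
E
```

```text
(no output)
```

View pics/crop1.png

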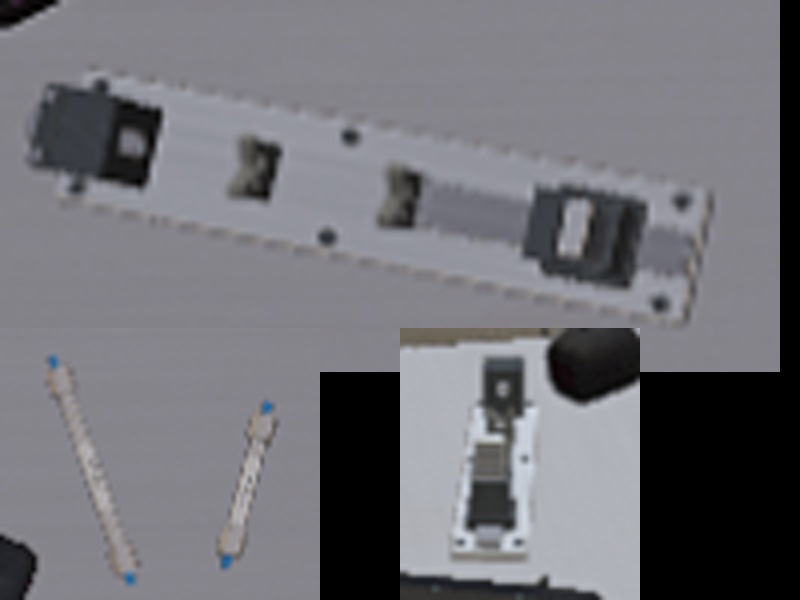

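The enlarged crop shows the jaw tab top at crop (574,227), the base corners at (712,192), (686,322) and (62,203), and the plunger side at image left, so clamp +y points to image left. The long column's plug tips are at crop (53,360) and (131,579).

```bash
cat > h.py <<'E'
import numpy as np,cv2
def ray(f,px):
    u=cv2.undistortPoints(np.array(px,float).reshape(-1,1,2),f["camera_matrix"],f["dist_coeffs"]).reshape(-1,2)
    E=f["extrinsics"]; return (np.c_[u[:,0],-u[:,1],-np.ones(len(u))]@E[:3,:3].T),E[:3,3]
def onz(f,px,z):
    r,o=ray(f,px); z=np.broadcast_to(z,len(r)); return o+r*((z-o[2])/r[:,2])[:,None]
def crop(p,ox,oy,k): return (np.array(p,float)+.5)/k-.5+[ox,oy]
def proj(f,P):
    E=f["extrinsics"]; c=(np.atleast_2d(P)-E[:3,3])@E[:3,:3]; c[:,1:]*=-1
    return cv2.projectPoints(c,np.zeros(3),np.zeros(3),f["camera_matrix"],f["dist_coeffs"])[0].reshape(-1,2)
E
python3 - <<'E'
from h import *
import pickle
from scipy.optimize import least_squares
d=pickle.load(open("f0.pkl","rb")); T=d["top"];S=d["side"]
c=onz(T,crop([[53,360-328],[131,579-328]],350,160,4),.008)
print("top tips",c,np.linalg.norm(c[0]-c[1]),"mid",c.mean(0),"yaw",np.degrees(np.arctan2(*(c[0]-c[1])[[1,0]])))
s=onz(S,[[306,272],[361.5,254]],.008); print("side tips",s,np.linalg.norm(s[0]-s[1]),"mid",s.mean(0))
M=np.array([[33,-158,12],[-33,-158,12],[-33,158,12],[0,-150,100],[0,-36,45],[0,36,45]])/1e3
p=crop([[712,192],[686,322],[62,203],[574,227],[399,197],[256,168]],135,175,6)
W=onz(T,p,M[:,2]); print(W.round(4))
def mod(q): 
    a=q[2];R=np.array([[np.cos(a),-np.sin(a),0],[np.sin(a),np.cos(a),0],[0,0,1]]); return M@R.T+[q[0],q[1],0]
r=least_squares(lambda q:(mod(q)-W)[:,:2].ravel(),[.5,.3,0]); q=r.x
print("clamp",q,np.degrees(q[2]),"res mm",(r.fun.reshape(-1,2)*1e3).round(1).tolist())
print("proj side tab, saddles",proj(S,mod(q)).round(1).tolist())
a=proj(T,mod(q)); print("top",a.round(1).tolist(), p.round(1).tolist())
v=S["frame"][:,:,::-1][140:220,270:350]; v=cv2.resize(v,None,fx=7,fy=7,interpolation=2)
for x,y in proj(S,mod(q)): cv2.circle(v,(int((x-269.5)*7),int((y-139.5)*7)),3,(0,0,255),-1)
w=S["frame"][:,:,::-1][245:305,298:368]; w=cv2.resize(w,None,fx=3,fy=3,interpolation=2)
for x,y in proj(S,c): cv2.circle(w,(int((x-297.5)*3),int((y-244.5)*3)),2,(0,0,255),-1)
o=np.zeros((560,780,3),np.uint8);o[:,:560]=v;o[:180,565:775]=w;cv2.imwrite("pics/side1.png",o)
E
```

```text
top tips [[ 0.63246584 -0.19095971  0.008     ]
 [ 0.47049909 -0.24266638  0.008     ]] 0.1700200209334932 mid [ 0.55148247 -0.21681304  0.008     ] yaw 17.705294363458794
side tips [[ 0.46984784 -0.24348375  0.008     ]
 [ 0.63511413 -0.19789957  0.008     ]] 0.17143763763901487 mid [ 0.55248099 -0.22069166  0.008     ]
[[0.523  0.1301 0.012 ]
 [0.4607 0.1428 0.012 ]
 [0.5233 0.4486 0.012 ]
 [0.5002 0.1772 0.1   ]
 [0.5201 0.272  0.045 ]
 [0.535  0.3403 0.045 ]]
clamp [ 0.52601027  0.30103591 -0.20091131] -11.511369996053173 res mm [[3.9, 9.5], [1.4, 10.0], [1.9, 13.8], [-4.1, -23.1], [-1.3, -6.2], [-1.8, -4.0]]
proj side tab, saddles [[301.4, 198.8], [282.2, 198.7], [287.1, 161.7], [291.3, 174.5], [293.1, 174.7], [293.8, 166.6]]
top [[250.0, 205.3], [245.4, 227.8], [140.4, 207.8], [238.9, 213.8], [203.3, 207.8], [178.6, 203.2]] [[253.2, 206.6], [248.9, 228.2], [144.9, 208.4], [230.2, 212.4], [201.1, 207.4], [177.2, 202.6]]
```

View pics/side1.png

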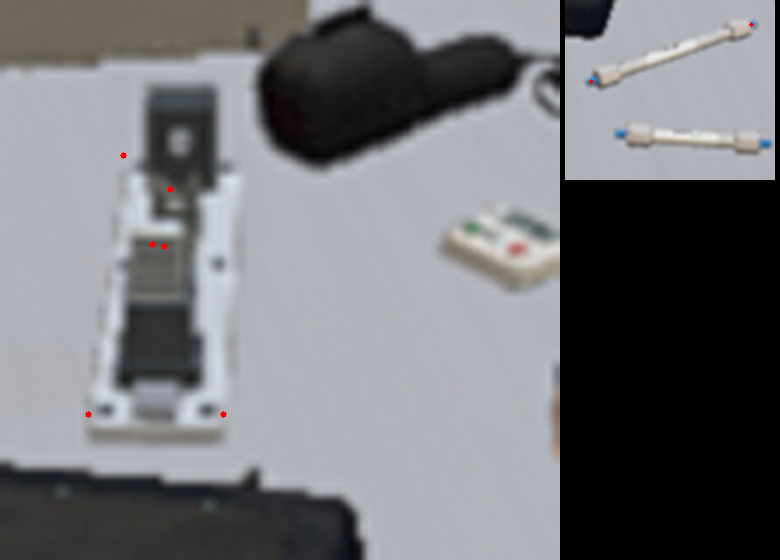

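The reprojection shows that the base isn't centred on the clamp origin, and that the jaw may not start at travel 0. I'll refit with a free base offset and free travel, using both cameras.

```bash
cat >> h.py <<'E'
def go(s,target,yaw_y):
    "shift in cm in present tool axes and turn (deg about tool z) to put TCP at target, tool y at world yaw"
    from scipy.spatial.transform import Rotation as Ro
    R=Ro.from_quat(s["tcp_rot"]).as_matrix(); y=np.degrees(np.arctan2(R[1,1],R[0,1]))
    tw=-((yaw_y-y+90)%180-90)
    f=lambda t:(100*(R@Ro.from_euler('z',t,degrees=True).as_matrix()).T@(np.array(target)-s["tool_pos"])).round(2)
    print("yaw",y.round(2),"tcp",s["tool_pos"].round(4),"turn",round(tw,2),"shift before turn",f(0),"after turn",f(tw))
E
python3 - <<'E'
from h import *
import pickle
from scipy.optimize import least_squares
from station import ctrl
d=pickle.load(open("f0.pkl","rb")); T=d["top"];S=d["side"]
# (x,y,z mm, kind) kind: 0 clamp,1 base,2 jaw
P=[(33,-158,12,1),(-33,-158,12,1),(-33,158,12,1),(0,-150,100,2),(0,-36,46,0),(0,36,46,0),(0,-120,62,2),(0,94,65,0)]
t=crop([[712,192],[686,322],[62,203],[574,227],[399,197],[256,168],[531,227],[110,140]],135,175,6)
Q=[(33,-158,12,1),(-33,-158,12,1),(0,-150,100,2),(20,94,65,0),(-20,94,65,0),(0,-144,100,2)]
sd=crop([[223,427],[90,428],[158,230],[215,109],[148,109],[158,223]],270,140,7)
def mod(q,P):
    P=np.array(P,float); M=P[:,:3]/1e3; M[:,1]+=np.where(P[:,3]==1,q[3],np.where(P[:,3]==2,q[4],0))
    c,s=np.cos(q[2]),np.sin(q[2]); return M@np.array([[c,-s,0],[s,c,0],[0,0,1]]).T+[q[0],q[1],0]
for name,pairs in(("top",[(T,P,t)]),("side",[(S,Q,sd)]),("both",[(T,P,t),(S,Q,sd)])):
    r=least_squares(lambda q:np.concatenate([(proj(f,mod(q,p))-o).ravel() for f,p,o in pairs]),[.52,.3,-.2,-.017,.01],loss='soft_l1')
    print(name,r.x.round(4),np.degrees(r.x[2]).round(2),r.fun.reshape(-1,2).round(1).tolist())
sc=onz(T,crop([[267,79],[225,234]],350,160,4),.008);print("short tips",sc.round(3).tolist())
go(ctrl.sense(),[.552,-.219,.12],106.6)
E
```

```text
top [ 0.5273  0.3073 -0.2068 -0.0176  0.0164] -11.85 [[0.5, -0.2], [0.2, 0.6], [-1.0, -0.2], [0.2, 0.1], [-0.1, 0.1], [-0.9, 0.1], [-0.1, -0.9], [1.1, 0.2]]
side [ 0.5306  0.3074 -0.2124 -0.0205  0.0101] -12.17 [[0.3, 0.2], [-0.2, -0.2], [-0.1, -0.1], [0.3, 0.0], [-0.3, -0.1], [0.0, 0.1]]
both [ 0.5281  0.3072 -0.2062 -0.0179  0.0159] -11.81 [[0.6, -0.5], [0.4, 0.3], [-0.8, -0.4], [0.5, -0.2], [-0.1, -0.2], [-0.8, -0.2], [0.1, -1.1], [1.1, -0.1], [-0.1, -0.2], [-0.5, -0.4], [-0.5, -0.8], [-0.5, 0.1], [-1.1, 0.0], [-0.4, -0.5]]
short tips [[0.595, -0.348, 0.008], [0.481, -0.312, 0.008]]
yaw 68.24 tcp [0.2038 0.5106 0.2307] turn -38.36 shift before turn [-59.39 -54.83  11.13] after turn [-12.54 -79.85  11.13]
```

```bash
python3 -m crank '[[0.3,[0,0,0],-7.67],[0.3,[0,0,0],-7.67],[0.3,[0,0,0],-7.67],[0.3,[0,0,0],-7.67],[0.3,[0,0,0],-7.67],[0.3,[-0.6,-4,0.5],0],[0.3,[-0.6,-4,0.5],0],[0.3,[-0.6,-4,0.5],0]]' 40
python3 -m crank '[[0.3,[-0.6,-4,0.5],0],[0.3,[-0.6,-4,0.5],0],[0.3,[-0.6,-4,0.5],0],[0.3,[-0.6,-4,0.5],0],[0.3,[-0.6,-4,0.5],0],[0.3,[-0.6,-4,0.5],0],[0.3,[-0.6,-4,0.5],0],[0.3,[-0.6,-4,0.5],0]]'
python3 -m crank '[[0.3,[-0.6,-4,0.6],0],[0.3,[-0.6,-4,0.6],0],[0.3,[-0.6,-4,0.6],0],[0.3,[-0.6,-4,0.6],0],[0.3,[-0.6,-4,0.6],0],[0.3,[-0.6,-4,0.6],0],[0.3,[-0.6,-4,0.6],0],[0.3,[-0.6,-4,0.6],0]]'
python3 - <<'E'
from h import *
from station import ctrl
go(ctrl.sense(),[.552,-.219,.06],106.6)
E
```

```text
t: 0.9
tool_pos: [0.2555, 0.3997, 0.2156]
tcp_rot: [-0.145, 0.989, -0.0, -0.0]
ft_force: [0.6, -0.6, -1.2]
finger_gap: 0.699
gripper_force: 0.0
t: 1.7
tool_pos: [0.393, 0.1063, 0.1761]
tcp_rot: [-0.144, 0.99, 0.0, 0.0]
ft_force: [1.5, 0.8, -0.9]
finger_gap: 0.701
gripper_force: 0.0
t: 2.5
tool_pos: [0.5304, -0.1866, 0.1277]
tcp_rot: [-0.144, 0.99, 0.0, -0.0]
ft_force: [0.6, 1.1, 0.7]
finger_gap: 0.7
gripper_force: 0.0
yaw 106.57 tcp [ 0.5304 -0.1866  0.1277] turn -0.03 shift before turn [-1.15 -3.72  6.76] after turn [-1.14 -3.72  6.76]
```

```bash
python3 -m crank '[[0.3,[-0.6,-1.9,1.8],0],[0.3,[-0.6,-1.8,1.8],0],[0.3,[0,0,1.6],0],[0.3,[0,0,1.6],0],[0.3,[0,0,0],0]]'
python3 - <<'E'
from h import *
from station import ctrl
o=[]
for n,x,y in(("side",280,200),("top",325,145)):
    f=ctrl.grab_frame(n); v=f["frame"][y:y+100,x:x+100,::-1]; o.append(cv2.resize(v,(400,400),interpolation=2))
    p=proj(f,[ctrl.sense()["tool_pos"]*[1,1,0]+[0,0,.008]])[0]; print(n,(p-[x,y]+.5)*4)
cv2.imwrite("pics/g1.png",np.hstack(o))
E
```

```text
t: 3.0
tool_pos: [0.5509, -0.2165, 0.0578]
tcp_rot: [-0.144, 0.99, 0.001, -0.002]
ft_force: [-0.6, -0.6, 0.4]
finger_gap: 0.7
gripper_force: 0.0
side [217.75174394 249.4038683 ]
top [192.47822912 200.46276627]
```

View pics/g1.png

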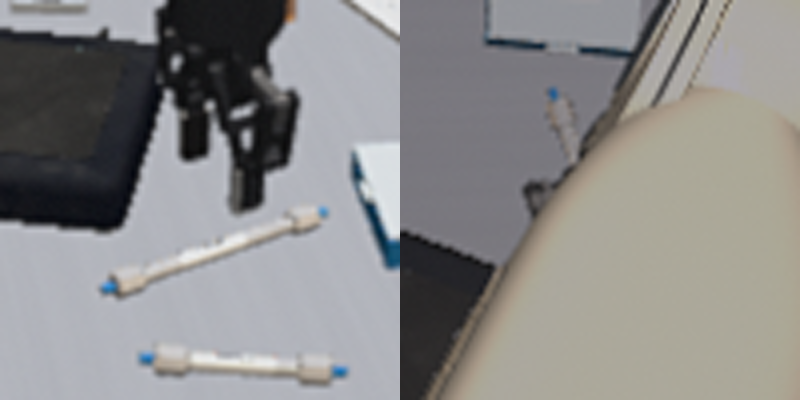

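In the side crop the column's tips are at (103,288) and (327,211). Their midpoint, (215,250), coincides with the point under the TCP at (218,249), and the fingers straddle the tube. I'll descend and grip.

```bash
python3 -m crank '[[0.3,[0,0,1.8],0],[0.3,[0,0,1.8],0],[0.3,[0,0,1.2],0],[0.3,[0,0,0.5],0],[0.3,[0,0,0],0],[0.3,[0,0,0],0]]'
python3 -m crank '[[0.6,[0,0,0],0],[0.8,[0,0,0],0],[1,[0,0,0],0],[1,[0,0,0],0],[1,[0,0,0],0],[1,[0,0,0],0],[1,[0,0,0],0],[1,[0,0,0],0]]' 50
```

```text
t: 3.7
tool_pos: [0.5526, -0.2172, 0.008]
tcp_rot: [-0.144, 0.99, -0.0, 0.0]
ft_force: [0.9, -1.0, 0.2]
finger_gap: 0.702
gripper_force: 0.0
t: 4.5
tool_pos: [0.5523, -0.2171, 0.0077]
tcp_rot: [-0.144, 0.99, -0.0, 0.0]
ft_force: [-1.7, 2.2, 5.7]
finger_gap: 0.097
gripper_force: 48.9
```

Gap 0.097 is about 8.2 mm on an 11 mm tube, and the fingertips are only at axis height. The hold may be shallow, so I'll regrip lower.

```bash
python3 -m crank '[[0.5,[0,0,0],0],[0.4,[0,0,0],0],[0.4,[0,0,0],0],[0.4,[0,0,0.3],0],[0.4,[0,0,0.2],0],[0.4,[0,0,0],0],[0.4,[0,0,0],0]]'
python3 -m crank '[[0.7,[0,0,0],0],[1,[0,0,0],0],[1,[0,0,0],0],[1,[0,0,0],0],[1,[0,0,0],0],[1,[0,0,0],0],[1,[0,0,0],0]]' 50
```

```text
t: 5.2
tool_pos: [0.5521, -0.217, 0.0021]
tcp_rot: [-0.144, 0.99, 0.0, -0.0]
ft_force: [1.0, -0.8, 0.7]
finger_gap: 0.602
gripper_force: 0.0
t: 5.9
tool_pos: [0.5523, -0.2171, 0.0025]
tcp_rot: [-0.144, 0.99, -0.0, 0.0]
ft_force: [-0.7, 1.1, 3.8]
finger_gap: 0.103
gripper_force: 49.0
```

```bash
python3 -m crank '[[1,[0,0,-1],0],[1,[0,0,-2],0],[1,[0,0,-3],0],[1,[0,0,-3],0],[1,[0,0,-3],0],[1,[0,0,-2],0],[1,[0,0,-1],0],[1,[0,0,0],0]]'
python3 - <<'E'
from h import *
from station import ctrl
go(ctrl.sense(),[.5274,.3041,.15],168.2)
f=ctrl.grab_frame("side"); v=f["frame"][170:310,250:390,::-1]; cv2.imwrite("pics/lift.png",cv2.resize(v,(420,420),interpolation=2))
E
```

```text
t: 6.7
tool_pos: [0.5526, -0.2173, 0.1535]
tcp_rot: [-0.144, 0.99, -0.001, 0.001]
ft_force: [0.5, 0.7, -2.2]
finger_gap: 0.106
gripper_force: 48.9
yaw 106.59 tcp [ 0.5526 -0.2173  0.1535] turn -61.61 shift before turn [-12.47  50.69   0.29] after turn [-50.52  13.13   0.29]
```

View pics/lift.png

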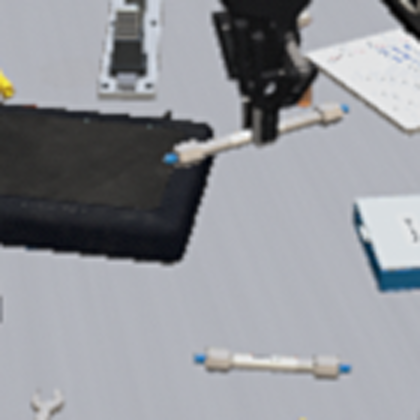

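The column hangs level with the fingers at its middle, tips at crop (170,157) and (345,107). I'll carry it to a point above the cradle.

```bash
python3 -m crank '[[1,[-0.5,2,0],0],[1,[-0.9,3.5,0],0],[1,[-1,4,0],0],[1,[-1,4,0],0],[1,[-1,4,0],0],[1,[-1,4,0],0],[1,[-1,4,0],0],[1,[-1,4,0],0]]'
python3 -m crank '[[1,[-1,4,0],0],[1,[-1,4,0],0],[1,[-1,4,0],0],[1,[-1,4,0],0],[1,[-0.7,3,0],0],[1,[-0.5,2,0],0],[1,[0,0,0],-6],[1,[0,0,0],-8]]'
python3 -m crank '[[1,[0,0,0],-8],[1,[0,0,0],-8],[1,[0,0,0],-8],[1,[0,0,0],-8],[1,[0,0,0],-8],[1,[0,0,0],-5],[1,[0,0,0],-2.6],[1,[0,0,0],0]]'
python3 - <<'E'
from h import *
from station import ctrl
import pickle
S=pickle.load(open("f0.pkl","rb"))["side"]
t=onz(S,crop([[170,157],[345,107]],250,170,3),.159); print("lift tips mid",t.mean(0),np.linalg.norm(t[0]-t[1]),t[1]-t[0])
go(ctrl.sense(),[.5274,.3041,.09],168.2)
E
```

```text
t: 7.55
tool_pos: [0.5378, 0.0884, 0.1507]
tcp_rot: [-0.144, 0.99, 0.0, -0.001]
ft_force: [0.1, -0.8, -1.6]
finger_gap: 0.104
gripper_force: 49.0
t: 8.35
tool_pos: [0.5278, 0.3036, 0.1501]
tcp_rot: [-0.267, 0.964, -0.0, -0.002]
ft_force: [-0.4, -0.2, -1.4]
finger_gap: 0.102
gripper_force: 49.0
t: 9.15
tool_pos: [0.5282, 0.3026, 0.1505]
tcp_rot: [-0.631, 0.776, 0.0, -0.001]
ft_force: [-0.5, 0.6, -1.7]
finger_gap: 0.103
gripper_force: 49.0
lift tips mid [ 0.55391771 -0.21513466  0.159     ] 0.1714416951407452 [0.16394176 0.0501533  0.        ]
yaw 168.22 tcp [0.5282 0.3026 0.1505] turn 0.02 shift before turn [-0.14  0.09  6.05] after turn [-0.14  0.09  6.05]
```

A point to note before lowering: the plug tip must clear the plunger nose (86 mm) and the jaw face (about -105 mm). So I'll aim the column's centre at clamp y ≈ -9 mm, not 0.

```bash
python3 -m crank '[[1,[0.2,0.1,1],0],[1,[0.2,0,2],0],[1,[0.1,0,2],0],[1,[0,0,1.5],0],[1,[0,0,0.7],0],[1,[0,0,0],0]]'
python3 - <<'E'
from h import *
from station import ctrl
s=ctrl.sense();go(s,[.5262,.2984,.0395],168.2)
q=[.5281,.3072,-.2062];c,sn=np.cos(q[2]),np.sin(q[2]);R=np.array([[c,-sn,0],[sn,c,0],[0,0,1]])
L=lambda p:np.array(p)@R.T+[q[0],q[1],0]
o=[]
for n,x,y,k in(("side",262,130,6),("top",135,170,3)):
    f=ctrl.grab_frame(n); w=(75,100) if n=="side" else (115,70)
    v=cv2.resize(f["frame"][y:y+w[1],x:x+w[0],::-1],None,fx=k,fy=k,interpolation=2)
    P=np.array([s["tool_pos"]+[0,0,.0057]+(R@[0,e,0]) for e in(-.0885,.0885)])
    for (a,b),col in zip(np.vstack([proj(f,P),proj(f,L([[0,.086,.045],[0,-.104,.045]]))]),[(0,0,255)]*2+[(0,255,0)]*2): cv2.circle(v,(int((a-x+.5)*k),int((b-y+.5)*k)),2,col,-1)
    o.append(v)
m=np.zeros((600,800,3),np.uint8); m[:,:450]=o[0]; m[:210,455:800]=o[1]; cv2.imwrite("pics/pl.png",m)
E
```

```text
t: 9.75
tool_pos: [0.5259, 0.2978, 0.0787]
tcp_rot: [-0.63, 0.776, 0.0, -0.001]
ft_force: [-0.6, 0.5, -0.9]
finger_gap: 0.104
gripper_force: 49.0
yaw 168.15 tcp [0.5259 0.2978 0.0787] turn -0.05 shift before turn [-0.07 -0.02  3.92] after turn [-0.07 -0.02  3.92]
```

View pics/pl.png

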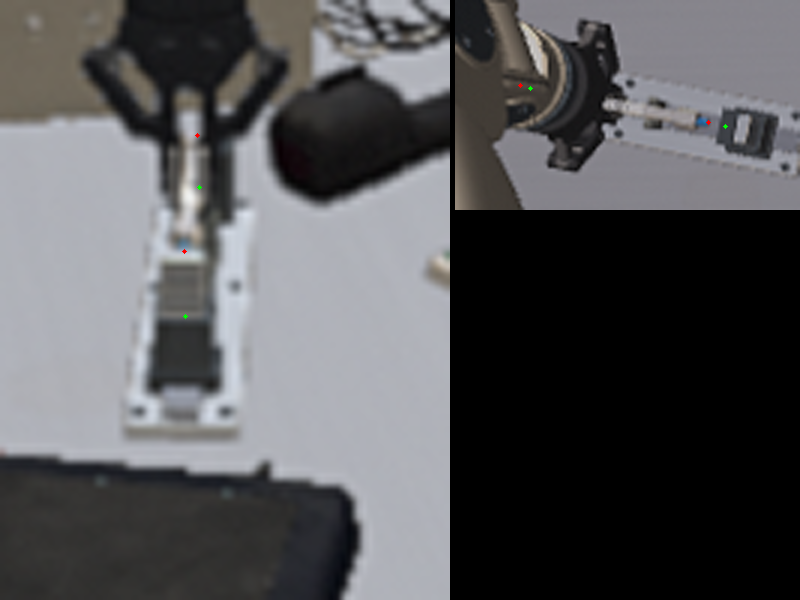

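The column's jaw-end plug, at (184,245) in the side crop, is in line with the tab and the saddles, with a clear gap to the jaw face. I'll lower it gently.

```bash
python3 -m crank '[[1,[0,0,1],0],[1,[0,0,1],0],[1,[0,0,0.6],0],[1,[0,0,0.4],0],[1,[0,0,0.2],0],[1,[0,0,0.2],0],[1,[0,0,0.2],0],[1,[0,0,0],0]]'
```

```text
t: 10.65
tool_pos: [0.5267, 0.2982, 0.0441]
tcp_rot: [-0.631, 0.776, 0.0, -0.0]
ft_force: [-0.7, 0.6, -2.1]
finger_gap: 0.104
gripper_force: 49.0
```

```bash
python3 -m crank '[[1,[0,0,0.2],0],[1,[0,0,0.1],0],[1,[0,0,0.1],0],[1,[0,0,0],0]]';python3 -m crank '[[1,[0,0,0.1],0],[1,[0,0,0],0],[1,[0,0,0],0]]'
```

```text
t: 11.05
tool_pos: [0.5269, 0.2982, 0.0403]
tcp_rot: [-0.631, 0.776, -0.0, 0.0]
ft_force: [0.8, -0.8, 0.3]
finger_gap: 0.105
gripper_force: 49.1
t: 11.35
tool_pos: [0.5273, 0.2983, 0.0397]
tcp_rot: [-0.631, 0.776, -0.0, 0.001]
ft_force: [2.6, -0.5, 1.9]
finger_gap: 0.103
gripper_force: 49.4
```

Light contact at the expected height. I'll release gently and retreat upward.

```bash
python3 -m crank '[[1,[0,0,0.05],0],[0.85,[0,0,0],0],[0.75,[0,0,0],0],[0.65,[0,0,0],0],[0.5,[0,0,0],0],[0.4,[0,0,0],0],[0.4,[0,0,0],0]]';python3 -m crank '[[0.4,[0,0,-1],0],[0.4,[0,0,-2],0],[0.4,[0,0,-3],0],[0.4,[0,0,-4],0],[0.4,[0,0,-4],0],[0.4,[0,0,-2],0]]'
python3 - <<'E'
from h import *
from station import ctrl
q=[.5281,.3072,-.2062];d=np.array([-np.sin(q[2]),np.cos(q[2])])
p=np.array(q[:2])+d*(-.150+.0155)
go(ctrl.sense(),[*p,.19],90+np.degrees(q[2]))
E
```

```text
t: 12.05
tool_pos: [0.5267, 0.2982, 0.0387]
tcp_rot: [-0.631, 0.776, 0.0, -0.0]
ft_force: [0.9, 0.3, -0.5]
finger_gap: 0.6
gripper_force: 0.0
t: 12.65
tool_pos: [0.5275, 0.2985, 0.2034]
tcp_rot: [-0.631, 0.776, -0.001, 0.002]
ft_force: [0.6, -1.0, -0.8]
finger_gap: 0.603
gripper_force: 0.0
yaw 168.19 tcp [0.5275 0.2985 0.2034] turn -89.99 shift before turn [12.59  0.12  1.31] after turn [-0.12 12.59  1.31]
```

```bash
python3 -m crank '[[0.4,[2,0,0],0],[0.4,[3.5,0,0],0],[0.4,[3.5,0,0],0],[0.4,[2.5,0.1,0],0],[0.4,[1.1,0,0],8.2],[0.4,[0,0,0],8.2],[0.4,[0,0,0],8.2],[0.4,[0,0,0],8.2]]';python3 -m crank '[[0.4,[0,0,0],8.2],[0.4,[0,0,0],8.2],[0.4,[0,0,0],8.2],[0.4,[0,0,0],8.2],[0.4,[0,0,0],8.2],[0.4,[0,0,0],8.2],[0.4,[0,0,0],8],[0.4,[0,0,0],0]]'
python3 - <<'E'
from h import *
from station import ctrl
q=[.5281,.3072,-.2062];d=np.array([-np.sin(q[2]),np.cos(q[2])])
p=np.array(q[:2])+d*(-.150+.0155)
s=ctrl.sense();go(s,[*p,.19],90+np.degrees(q[2]))
o=[]
for n,x,y,k in(("side",262,130,6),("top",135,170,3)):
    f=ctrl.grab_frame(n); w=(75,100) if n=="side" else (115,70)
    o.append(cv2.resize(f["frame"][y:y+w[1],x:x+w[0],::-1],None,fx=k,fy=k,interpolation=2))
m=np.zeros((600,800,3),np.uint8); m[:,:450]=o[0]; m[:210,455:800]=o[1]; cv2.imwrite("pics/pl2.png",m)
E
```

```text
t: 13.45
tool_pos: [0.5, 0.1748, 0.1997]
tcp_rot: [-0.383, 0.924, -0.0, 0.0]
ft_force: [0.4, -0.1, -0.1]
finger_gap: 0.601
gripper_force: 0.0
t: 14.25
tool_pos: [0.5, 0.1751, 0.1995]
tcp_rot: [0.104, 0.995, 0.0, 0.0]
ft_force: [0.4, 0.4, -0.2]
finger_gap: 0.601
gripper_force: 0.0
yaw 78.07 tcp [0.5    0.1751 0.1995] turn -0.11 shift before turn [-0.05  0.06  0.95] after turn [-0.05  0.06  0.95]
```

View pics/pl2.png

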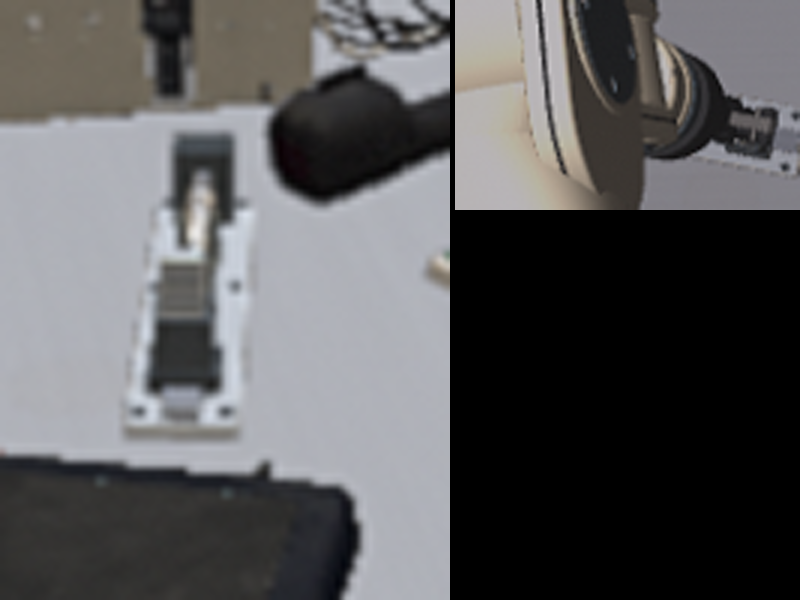

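The column rests in both saddles in line with the stop bore (far plug near (203,172) in the side crop). The gripper is now above the tab, so I'll lower it and pinch the tab.

```bash
python3 -m crank '[[0.4,[0,0,3],0],[0.4,[0,0,4],0],[0.4,[0,0,3],0],[0.4,[0,0,1.5],0],[0.4,[0,0,1],0],[0.4,[0,0,0.5],0],[0.4,[0,0,0],0]]';python3 -m crank '[[0.55,[0,0,0],0],[0.65,[0,0,0],0],[0.75,[0,0,0],0],[0.85,[0,0,0],0],[1,[0,0,0],0],[1,[0,0,0],0],[1,[0,0,0],0],[1,[0,0,0],0]]' 60
```

```text
t: 15.05
tool_pos: [0.5001, 0.1751, 0.0688]
tcp_rot: [0.102, 0.995, -0.0, -0.0]
ft_force: [0.2, 0.7, 0.4]
finger_gap: 0.601
gripper_force: 0.0
t: 15.85
tool_pos: [0.5003, 0.1753, 0.0694]
tcp_rot: [0.103, 0.995, 0.0, 0.0]
ft_force: [-0.2, 1.4, 5.4]
finger_gap: 0.131
gripper_force: 58.6
```

```bash
python3 -m crank '[[1,[0,0.2,0],0],[1,[0,0.3,0],0],[1,[0,0.3,0],0],[1,[0,0.3,0],0],[1,[0,0.3,0],0],[1,[0,0,0],0]]';python3 -m crank '[[1,[0,0.3,0],0],[1,[0,0.3,0],0],[1,[0,0.2,0],0],[1,[0,0.2,0],0],[1,[0,0.2,0],0],[1,[0,0,0],0]]'
```

```text
t: 16.45
tool_pos: [0.5033, 0.189, 0.0694]
tcp_rot: [0.103, 0.995, 0.0, 0.001]
ft_force: [-0.8, 1.2, 6.4]
finger_gap: 0.129
gripper_force: 58.7
t: 17.05
tool_pos: [0.5058, 0.2004, 0.0694]
tcp_rot: [0.103, 0.995, -0.0, 0.001]
ft_force: [-0.7, -0.6, 5.0]
finger_gap: 0.131
gripper_force: 58.8
```

```bash
python3 -m crank '[[1,[0,0.2,0],0],[1,[0,0.2,0],0],[1,[0,0.1,0],0],[1,[0,0.1,0],0],[1,[0,0,0],0]]';python3 -m crank '[[1,[0,0.1,0],0],[1,[0,0.1,0],0],[1,[0,0,0],0]]';python3 -m crank '[[1,[0,0.1,0],0],[1,[0,0.1,0],0],[1,[0,0,0],0]]'
```

```text
t: 17.55
tool_pos: [0.507, 0.2061, 0.0694]
tcp_rot: [0.103, 0.995, -0.0, 0.001]
ft_force: [0.1, -2.4, 5.7]
finger_gap: 0.131
gripper_force: 58.8
t: 17.85
tool_pos: [0.5074, 0.208, 0.0694]
tcp_rot: [0.103, 0.995, -0.0, 0.001]
ft_force: [-0.5, -2.0, 5.9]
finger_gap: 0.133
gripper_force: 58.8
t: 18.15
tool_pos: [0.5078, 0.2099, 0.0694]
tcp_rot: [0.103, 0.995, -0.0, 0.001]
ft_force: [-1.8, -2.4, 5.0]
finger_gap: 0.127
gripper_force: 58.8
```

```bash
for i in 1 ; do python3 -m crank '[[1,[0,0.1,0],0],[1,[0,0.1,0],0],[1,[0,0,0],0]]'; done;python3 -m crank '[[1,[0,0.1,0],0],[1,[0,0.1,0],0],[1,[0,0,0],0]]';python3 -m crank '[[1,[0,0.1,0],0],[1,[0,0,0],0]]'
```

```text
t: 18.45
tool_pos: [0.5082, 0.2118, 0.0694]
tcp_rot: [0.103, 0.995, -0.0, 0.001]
ft_force: [-0.6, -2.2, 6.9]
finger_gap: 0.134
gripper_force: 58.8
t: 18.75
tool_pos: [0.5085, 0.213, 0.0694]
tcp_rot: [0.103, 0.995, -0.001, 0.001]
ft_force: [-0.6, -7.2, 8.0]
finger_gap: 0.131
gripper_force: 59.0
t: 18.95
tool_pos: [0.5087, 0.2139, 0.0694]
tcp_rot: [0.104, 0.995, -0.001, 0.001]
ft_force: [-1.9, -8.0, 7.9]
finger_gap: 0.128
gripper_force: 59.1
```

The force stepped up by about 5 N, so the plunger is in contact. About 7 mm remains to the stop.

```bash
python3 -m crank '[[1,[0,0.1,0],0],[1,[0,0.1,0],0],[1,[0,0,0],0]]';python3 -m crank '[[1,[0,0.1,0],0],[1,[0,0.1,0],0],[1,[0,0,0],0]]';python3 -m crank '[[1,[0,0.1,0],0],[1,[0,0,0],0]]'
```

```text
t: 19.25
tool_pos: [0.5091, 0.2157, 0.0694]
tcp_rot: [0.104, 0.995, -0.001, 0.001]
ft_force: [-1.4, -9.3, 7.1]
finger_gap: 0.13
gripper_force: 59.1
t: 19.55
tool_pos: [0.5095, 0.2174, 0.0694]
tcp_rot: [0.104, 0.995, -0.002, 0.001]
ft_force: [-2.1, -10.6, 8.6]
finger_gap: 0.13
gripper_force: 59.2
t: 19.75
tool_pos: [0.5096, 0.2183, 0.0694]
tcp_rot: [0.104, 0.995, -0.002, 0.001]
ft_force: [-2.6, -10.6, 8.6]
finger_gap: 0.128
gripper_force: 59.2
```

```bash
python3 -m crank '[[1,[0,0.1,0],0],[1,[0,0,0],0]]'
```

```text
t: 19.95
tool_pos: [0.5098, 0.2192, 0.0694]
tcp_rot: [0.104, 0.995, -0.002, 0.001]
ft_force: [-1.6, -11.4, 8.2]
finger_gap: 0.13
gripper_force: 59.2
```

```bash
python3 -m crank '[[1,[0,0.1,0],0],[1,[0,0,0],0]]'; python3 -m crank '[[1,[0,0.05,0],0],[1,[0,0,0],0]]'
```

```text
t: 20.15
tool_pos: [0.5099, 0.2197, 0.0694]
tcp_rot: [0.104, 0.995, -0.002, 0.001]
ft_force: [-2.2, -14.0, 9.6]
finger_gap: 0.136
gripper_force: 59.4
t: 20.35
tool_pos: [0.5099, 0.2197, 0.0694]
tcp_rot: [0.104, 0.995, -0.003, 0.0]
ft_force: [-3.7, -16.9, 9.5]
finger_gap: 0.133
gripper_force: 59.5
```

The position has stopped at y = 0.2197 while the force climbs, so the nut is on the stop. I'll build up to a firm, moderate push.

```bash
python3 -m crank '[[1,[0,0.1,0],0],[1,[0,0,0],0],[1,[0,0,0],0]]'; python3 -m crank '[[1,[0,0.05,0],0],[1,[0,0,0],0],[1,[0,0,0],0],[1,[0,0,0],0]]'
python3 - <<'E'
from h import *
from station import ctrl
o=[]
for n,x,y,k in(("side",262,130,6),("top",135,170,3)):
    f=ctrl.grab_frame(n); w=(75,100) if n=="side" else (115,70)
    o.append(cv2.resize(f["frame"][y:y+w[1],x:x+w[0],::-1],None,fx=k,fy=k,interpolation=2))
m=np.zeros((600,800,3),np.uint8); m[:,:450]=o[0]; m[:210,455:800]=o[1]; cv2.imwrite("pics/end.png",m)
E
```

```text
t: 20.65
tool_pos: [0.51, 0.2198, 0.0694]
tcp_rot: [0.104, 0.995, -0.004, 0.0]
ft_force: [-3.1, -21.6, 11.0]
finger_gap: 0.128
gripper_force: 59.8
t: 21.05
tool_pos: [0.51, 0.2198, 0.0694]
tcp_rot: [0.104, 0.995, -0.004, 0.0]
ft_force: [-3.3, -25.3, 13.4]
finger_gap: 0.132
gripper_force: 59.9
```

View pics/end.png

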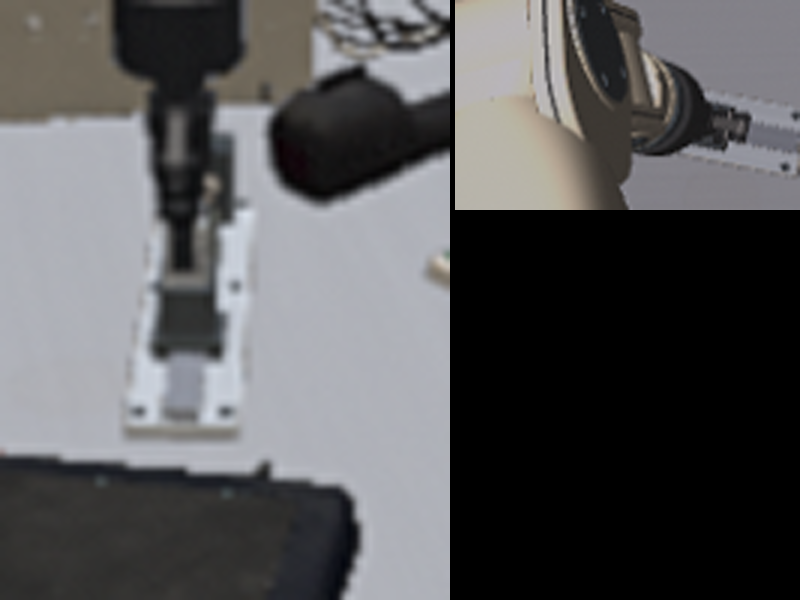

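The jaw is well forward, gripped by its tab at about (187,270), with the column in line behind it. Plunger travel from first contact to the hard stop was about 8 mm, and the push is steady at about 25 N.

```bash
python3 -c "
from station import ctrl
print(ctrl.sense()['ft_force']); print(ctrl.job_done())"
```

```text
[ -2.87842315 -23.81655021  12.9897904 ]
the job is handed in; nothing more can be done
None
```

The long column lies in the saddles, its end nut pressed against the stop block and the plunger pushed in about 8 mm; I handed the job in at about 21 s, still gripping the tab and pushing with about 24 N.

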